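# Release the lift's lock and hold its lowering lever through the guard windows

## Robot

A 7-joint arm with a two-finger parallel gripper is mounted at the origin on the work surface. World frame = base frame: x ahead of the robot, y to its left, z up, the work surface at z = 0. Lengths are in m, angles in rad, forces in N, time in s.
With the tool pointing down it reaches from about 0.4 to 0.85 m from the base axis. Payload 4.5 kg.
Tool frame: the origin (TCP) lies on the centre line of the jaws, within the pads' length; the fingertips stand 17 mm ahead of it and the grasp point (between the pads) lies 2 mm behind it (r.tip_reach is the distance from the TCP to the fingertips, in m); z points along the fingers, y is the line along which they close (so a half turn about z gives the same grasp; the last joint's range is limited). The gripper opens to 88 mm and grips with 3 to 60 N. Pads are 18 mm wide; open, the fingers measure 123 mm over their backs; the gripper's body (75 mm by 187 mm) begins 45 mm behind the grasp point.
Start: joints at [1.267, 0.689, -0.195, 1.565, 0.157, 0.902, -0.215], TCP at [0.207, -0.59, 0.256] pointing down, gripper open.
Joint ranges: [-3.01, 3.01], [-0.46, 2.08], [-1.47, 1.51], [0.13, 2.56], [-1, 4.14], [0.04, 2.09], [-2.66, 2.66]. Speed limits (rad/s): [2.57, 2.57, 3.14, 3.14, 3.14, 3.14, 3.14].

## Interface

Orientations are given as a unit quaternion [x, y, z, w].
In Python, from plant import r gives the robot as it stands.
- The arm moves only by the tool step_arm, never from a script. Its argument "steps" is a list of rows, each a list of 7 numbers: the shift along the tool's x, y, z in cm, then the turn, a rotation vector about the tool's x, y, z in degrees, then the gripper's target within -1 to 1 (shut at 1, half-way at 0, fully open at -1). A call has 1 to 8 rows; each row shifts and turns the commanded pose from where the row before left it, along the tool's axes as they then stand; what a row does not reach is not made up. A row lasts 1/8 s, in which the tool goes at most 62.5 mm and 10.7 degrees, less where a joint would pass 70% of its speed; a pose out of reach is approached as far as the arm can. A call with a gripper value outside its range is refused whole. The fingers move at their own pace and stop on an object; "force" is the grip in N (left out, the last holds). Time passes only in rows, so rows that do not move let the fingers close. It gives the time, the measured TCP pose, the force, the opening and the grip force at its end, in the units of the state.
- r.get_state(): the state, without advancing time (a new reading comes with each control period).
- r.snapshot(name): name is "side" or "top" or "wrist"; returns a dict with "pixels" (400x640x3 uint8, red, green, blue), "fx", "fy", "cx", "cy" (pixels), "cam_to_world" (4x4, takes a point from camera to world coordinates). Camera axes: x right, y down, z forward; pixel columns grow to the right and rows downward; lengths in m; the calibration is good to about 2 mm. A picture is of the moment at which its call begins. There is no depth.
- r.finish_job(): hands the job in; it is judged then, once.
The state is a dict: "clock": time; "q": joint angles; "qd": joint speeds; "joint_torque": joint torques, N m; "tool_pos": TCP position; "eef_rot": TCP orientation; "contact_force": force on the tool from outside, world axes, zero at the start; "moment": the same for the moment, N m; "opening": opening from 0.0 (shut) to 1.0 (fully open); "finger_force": force on a finger pad.
Only numpy, scipy, OpenCV 4.12 (cv2) and the standard library are available. Lean on these libraries where they do the work, as an engineer would, in place of code of your own. Each camera call takes 0.05 s, during which the arm holds its last target. There are 200 camera calls.

## Task

Lower the vehicle lift from the two guarded lever units on the bench: reach down through the window of the lock-release unit (round disc on its lever) and press its lever fully down, where it stays; only then reach through the window of the lowering unit (rectangular paddle) and press its sprung lever fully down. Finish while still holding the paddle fully down with the fingers. Never touch either guard, and leave the loose things on the bench where they are.

Things in the scene. Friction and masses are not known exactly. Their poses are not given: they have to be found in the camera images.
- lock_guard: guard of the lock-release unit: grey box bolted down, 190 mm deep (x), 150 wide (y), flat top 104 mm above the bench. A black-edged window, 62 mm (x) by 80 mm (y), pierces its 4 mm top plate, the lever pad below. Origin: window centre, on the plate's upper face; z up, x away from the robot. On top at x +80: one round cover, 52 across, 12 high.
- lower_guard: guard of the lowering-valve unit: grey box bolted down, 190 mm deep (x), 150 wide (y), flat top 104 mm above the bench. A black-edged window, 62 mm (x) by 80 mm (y), pierces its 4 mm top plate, the lever pad below. Origin: window centre, on the plate's upper face; z up, x away from the robot. On top at x +85: two pipe fittings, 20 high. Either unit may be on the left.
- lock_pad: round metal disc, 42 mm across, on the free end of the lock-release lever, under its window. Origin: centre of its upper face, about 14 mm below the plate's upper face with the lever up and 39 mm below when fully pressed; z is the face's normal.
- lower_pad: flat rectangular metal paddle, 40 mm (x) by 60 mm (y), on the free end of the lowering lever, under its window. Origin: centre of its upper face, about 14 mm below the plate's upper face with the lever up and 39 mm below when fully pressed; z is the face's normal.
- lock_lever (a joint): lock-release lever, hinged 90 mm behind the pad's centre (guard +x): 0 rad up, 0.28 rad fully down at its stop (the pad drops 25 mm). Starts at 0 to 0.05. Stiff hinge: about 4 N at the pad moves it and it stays where it is left.
- lower_lever (a joint): lowering lever, hinged 90 mm behind the pad's centre (guard +x): 0 rad up, 0.28 rad fully down at its stop (the pad drops 25 mm). Sprung: about 3.5 N at the pad starts it, about 7 N holds it fully down; let go, it returns to 0.
- socket: loose steel deep socket, 34 mm across, 62 mm tall, standing between the two units. Origin: centre of its underside.
- bearing: loose steel bearing ring, 62 mm across, 18 mm high, in front of the units. Origin: centre of its underside.
- wrench: loose wrench 180 mm long, flat on the bench. Origin: on its length, at its underside; x along it.
- screwdriver: loose screwdriver 200 mm long, lying on the bench. Origin: on its length, at its underside; x along it.
- spray: loose spray can, 64 mm across, 190 mm tall. Origin: centre of its underside.
- mug: loose white mug, 80 mm across, 90 mm tall. Origin: centre of its underside.
- filter: loose white oil filter, 76 mm across, 88 mm tall. Origin: centre of its underside.

How it is judged:
By the outcome, as a careful person would: the job done as asked, in the order asked, and still so for the second after the job is handed in, while the arm keeps its last pose, push and grip.
It also fails if it takes over 53 s, if anything falls off the work surface, if the arm or the gripper's body presses on something with over 40 N, if the wrist force passes 120 N, or if a joint passes its speed limit or range.

## Working session

There is one attempt and no reset: what is moved stays moved. The work goes in short steps, Python scripts to look and compute and a tool call to move; the robot and the scene stay as the last step left them, time stands still between calls to the robot, and variables do not carry over. Pictures are saved under pics/ and viewed, at most 10 in all, crops included, and the job is handed in when it is done.

Besides the shell and the picture viewer there is one more tool, called after ">>>" by a JSON object that holds its "op" and its "data", one argument or row to a line. step_arm: Moves the arm, as the interface text tells. Its arguments: {"type":"object","properties":{"steps":{"type":"array","items":{"type":"array","items":{"type":"number"}}},"force":{"type":"number"}},"required":["steps"]}

```bash
mkdir -p pics; ls; python3 - <<'E'
from plant import r
import cv2,numpy as np
for n in("top","side"):
    s=r.snapshot(n); cv2.imwrite(f"pics/{n}0.png",s["pixels"][:,:,::-1]); np.savez(f"{n}0.npz",**s)
    print(n,s["fx"],s["cx"],s["cy"],np.round(s["cam_to_world"],3).tolist())
st=r.get_state();print(st)
E
```

```text
pics
top 482.0234988583396 325.0821047760053 195.45666606362516 [[0.011, -0.999, 0.044, 0.493], [-1.0, -0.012, -0.019, 0.007], [0.019, -0.044, -0.999, 1.753], [0.0, 0.0, 0.0, 1.0]]
side 502.33464597576824 327.5205910142913 189.80465921851393 [[-0.824, -0.313, 0.472, -0.054], [-0.566, 0.422, -0.708, 0.948], [0.022, -0.851, -0.525, 0.782], [0.0, 0.0, 0.0, 1.0]]
{'clock': 0.1, 'q': array([ 1.26683493,  0.68988767, -0.19456964,  1.56622767,  0.15735196,
        0.90249597, -0.21508844]), 'qd': array([-0.00079065, -0.00114676, -0.00074359, -0.0032278 , -0.00114065,
       -0.00061061, -0.00033267]), 'joint_torque': array([-2.94594101e-03, -5.28492844e+01, -1.27188183e+00, -1.53835934e+01,
       -5.27136179e-02,  1.91682317e-03,  5.55832321e-05]), 'tool_pos': array([ 0.20690866, -0.58919474,  0.25500253]), 'eef_rot': array([ 9.85760010e-01,  1.68156321e-01, -1.98511918e-04, -7.84753544e-04]), 'contact_force': array([-0.21694125, -0.3062725 , -0.16798398]), 'moment': array([ 0.04201236,  0.01112872, -0.01238658]), 'finger_force': 0.0, 'opening': 1.004357163480502}
```

View pics/top0.png

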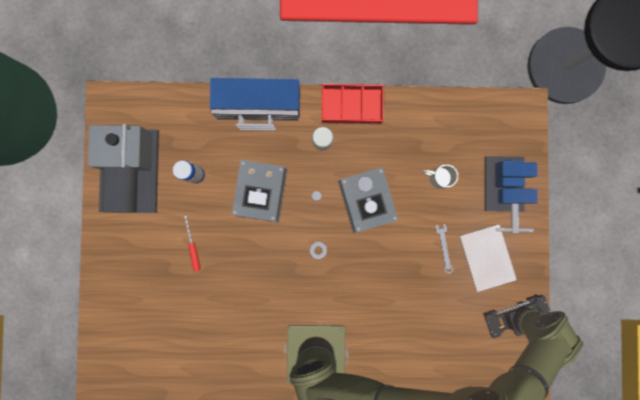

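View pics/side0.png

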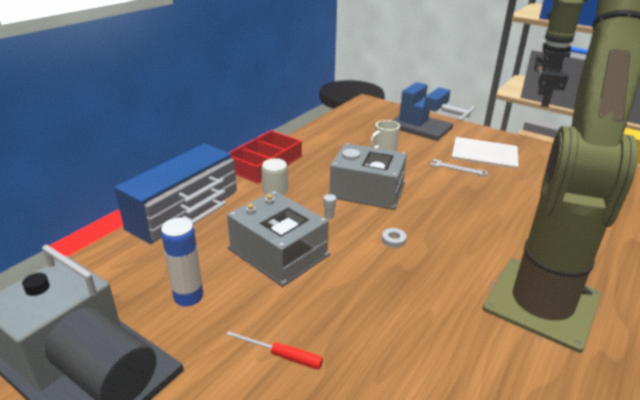

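The top view shows the lowering unit (paddle, two fittings) on the left, window near (257,198). The lock unit (disc, round cover) is on the right, window near (371,207). The side view agrees with this.

```bash
cat > h.py <<'E'
import cv2,numpy as np
from scipy.spatial.transform import Rotation as R
def ray(s,px,z):
    T=np.array(s["cam_to_world"]); p=np.atleast_2d(px).astype(float)
    d=np.c_[(p[:,0]-s["cx"])/s["fx"],(p[:,1]-s["cy"])/s["fy"],np.ones(len(p))]@T[:3,:3].T
    return T[:3,3]+d*((z-T[2,3])/d[:,2])[:,None]
def window(s,c,w,z=.104,thr=70):
    """dark-edged window within half-width w px of c: world rect centre, sizes, yaw"""
    g=s["pixels"].max(2); x0,y0=int(c[0]-w),int(c[1]-w); x0=max(x0,0);y0=max(y0,0)
    m=(g[y0:int(c[1]+w),x0:int(c[0]+w)]<thr).astype(np.uint8)
    k=max(cv2.findContours(m,cv2.RETR_EXTERNAL,cv2.CHAIN_APPROX_NONE)[0],key=cv2.contourArea)[:,0]+[x0,y0]
    P=ray(s,k,z)[:,:2]
    return rect(P),k
def rect(P):
    (c,(a,b),_)=cv2.minAreaRect((P*1000).astype(np.float32))
    B=cv2.boxPoints(cv2.minAreaRect((P*1000).astype(np.float32)))
    e=B[1]-B[0]; yaw=(np.degrees(np.arctan2(e[1],e[0]))+45)%90-45
    return np.round(c,1),round(a,1),round(b,1),round(float(yaw),1)
def todelta(st,p,yaw_y):
    """tool-frame shift (cm) to p, and turn about tool z (deg) so tool y lies along guard y at yaw"""
    Rm=R.from_quat(st["eef_rot"]); M=Rm.as_matrix()
    a=np.degrees(np.arctan2(M[1,1],M[0,1])); want=yaw_y+90
    t=((want-a)+90)%180-90
    return np.round(Rm.inv().apply(np.array(p)-st["tool_pos"])*100,2),"turn z",round(-t,1)
E
python3 - <<'E'
from h import *
from plant import r
s=dict(np.load("top0.npz"))
for n,c in(("lower",(257,198)),("lock",(371,207))):
    (o,k)=window(s,c,22); print(n,o)
    cv2.imwrite("pics/x.png",s["pixels"])
    g=s["pixels"].astype(int); m=np.zeros(g.shape[:2],np.uint8)
    x,y=int(c[0]),int(c[1])-5
    sub=g[y-40:y+40,x-42:x+42]; mm=((sub.max(2)-sub.min(2))<35).astype(np.uint8)
    kk=max(cv2.findContours(mm,cv2.RETR_EXTERNAL,cv2.CHAIN_APPROX_NONE)[0],key=cv2.contourArea)[:,0]+[x-42,y-40]
    print("box",rect(ray(s,kk,.104)[:,:2]))
for n,p,z in(("socket",(317,196),.062),("spray",(182,171),.19),("mug",(446,176),.09),("filter",(322,137),.088)): print(n,ray(s,p,z).round(3))
w=r.snapshot("wrist"); st=r.get_state(); M=np.eye(4);M[:3,:3]=R.from_quat(st["eef_rot"]).as_matrix();M[:3,3]=st["tool_pos"]
print("cam in tool",(np.linalg.inv(M)@w["cam_to_world"]).round(3).tolist(),w["fx"])
print(M.round(3).tolist())
E
```

```text
lower (array([556.9, 211.2]), 81.3, 63.6, -8.1)
box (array([579.9, 202. ]), 162.4, 192.8, -8.2)
lock (array([ 530.8, -181.8]), 63.4, 80.7, 17.0)
box (array([ 553.4, -169.1]), 190.6, 161.7, 17.0)
socket [[0.566 0.004 0.062]]
spray [[0.636 0.442 0.19 ]]
mug [[ 0.64  -0.443  0.09 ]]
filter [[ 0.77  -0.011  0.088]]
cam in tool [[-0.0, -0.966, -0.259, 0.066], [1.0, 0.0, -0.001, -0.001], [0.001, -0.259, 0.966, -0.129], [0.0, 0.0, 0.0, 1.0]] 276.14250770699715
[[0.943, 0.331, -0.001, 0.207], [0.331, -0.943, 0.001, -0.589], [-0.0, -0.001, -1.0, 0.255], [0.0, 0.0, 0.0, 1.0]]
```

>>> {"op": "step_arm", "data": {
  "steps": [
    [5, -3.15, 0, 0, 0, 0, 1],
    [5, -3.15, 0, 0, 0, 0, 1],
    [5, -3.15, 0, 0, 0, 0, 1],
    [5, -3.15, 0, 0, 0, 0, 1],
    [5, -3.15, 0, 0, 0, 0, 1],
    [5, -3.15, 0, 0, 0, 0, 1],
    [5, -3.15, 0, 0, 0, 0, 1],
    [5, -3.15, 0, 0, 0, 0, 1]
  ],
  "force": 20
}}

```text
clock: 1.15
tool_pos: [0.5019, -0.2178, 0.2556]
eef_rot: [0.986, 0.168, -0.0, 0.0]
contact_force: [0.9, -1.2, -0.7]
opening: 0.118
finger_force: 0.0
```

>>> {"op": "step_arm", "data": {
  "steps": [
    [4, -2.55, 0, 0, 0, 2.4, 1],
    [0, 0, 0, 0, 0, 0, 1],
    [0, 0, 0, 0, 0, 0, 1],
    [0, 0, 0, 0, 0, 0, 1]
  ]
}}

```text
clock: 1.65
tool_pos: [0.5292, -0.1838, 0.2556]
eef_rot: [0.989, 0.146, -0.001, 0.0]
contact_force: [0.4, -0.0, 0.1]
opening: 0.006
finger_force: 0.0
```

```bash
python3 - <<'E'
from h import *
from plant import r
st=r.get_state(); s=r.snapshot("wrist"); np.savez("w1.npz",**s)
cv2.imwrite("pics/w1.png",s["pixels"][:,:,::-1])
T=np.array(s["cam_to_world"]); p=np.linalg.inv(T)@[.531,-.182,.104,1]; px=(s["fx"]*p[0]/p[2]+s["cx"],s["fy"]*p[1]/p[2]+s["cy"])
print(px,st["clock"],st["tool_pos"],st["opening"],st["contact_force"])
print(todelta(st,(.531,-.182,.155),17))
E
```

```text
(np.float64(320.5182313874991), np.float64(188.3412813701499)) 1.65 [ 0.52920326 -0.18383718  0.25563253] 0.006388438739084017 [ 0.42892273 -0.01237906  0.11953249]
(array([ 0.24, -0.13, 10.06]), 'turn z', np.float64(-0.2))
```

View pics/w1.png

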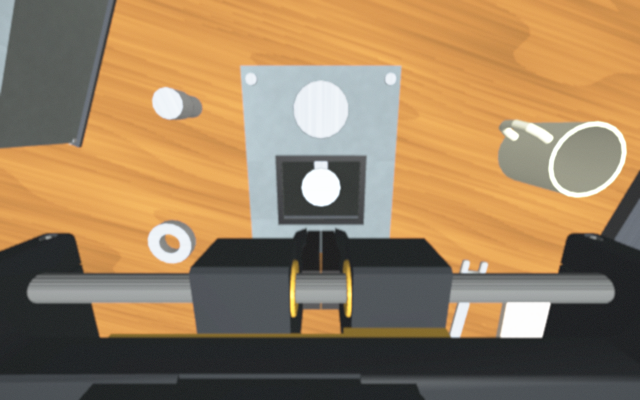

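The window spans (276–365, 155–224), with the disc at (320,187). This matches the predicted centre (320,188), and the tool is square to it, so I'll descend.

>>> {"op": "step_arm", "data": {
  "steps": [
    [0.2, -0.1, 4, 0, 0, 0, 1],
    [0, 0, 4, 0, 0, 0, 1],
    [0, 0, 3, 0, 0, 0, 1],
    [0, 0, 1, 0, 0, 0, 1],
    [0, 0, 1, 0, 0, 0, 1],
    [0, 0, 1, 0, 0, 0, 1],
    [0, 0, 0, 0, 0, 0, 1]
  ]
}}

```text
clock: 2.58
tool_pos: [0.5319, -0.1805, 0.1156]
eef_rot: [0.989, 0.147, -0.0, 0.0]
contact_force: [-0.5, -0.4, 0.0]
opening: 0.007
finger_force: 0.0
```

>>> {"op": "step_arm", "data": {
  "steps": [
    [0, 0, 0.5, 0, 0, 0, 1],
    [0, 0, 0.5, 0, 0, 0, 1],
    [0, 0, 0.5, 0, 0, 0, 1],
    [0, 0, 0, 0, 0, 0, 1]
  ]
}}

```text
clock: 3.08
tool_pos: [0.5321, -0.1805, 0.1005]
eef_rot: [0.989, 0.147, 0.0, 0.0]
contact_force: [-0.1, 0.5, 0.3]
opening: 0.006
finger_force: 0.1
```

>>> {"op": "step_arm", "data": {
  "steps": [
    [0, 0, 0.4, 0, 0, 0, 1],
    [0, 0, 0.4, 0, 0, 0, 1],
    [0, 0, 0, 0, 0, 0, 1]
  ]
}}

```text
clock: 3.45
tool_pos: [0.5322, -0.1805, 0.0925]
eef_rot: [0.989, 0.147, 0.0, 0.0]
contact_force: [-0.3, 0.7, 0.7]
opening: 0.006
finger_force: 0.4
```

>>> {"op": "step_arm", "data": {
  "steps": [
    [0, 0, 0.3, 0, 0, 0, 1],
    [0, 0, 0.3, 0, 0, 0, 1],
    [0, 0, 0, 0, 0, 0, 1]
  ]
}}

```text
clock: 3.82
tool_pos: [0.5316, -0.1805, 0.0864]
eef_rot: [0.989, 0.147, -0.0, -0.0]
contact_force: [-0.5, -0.0, 0.5]
opening: 0.007
finger_force: 0.5
```

```bash
python3 - <<'E'
from h import *
from plant import r
st=r.get_state(); print(r.tip_reach,st["contact_force"],st["moment"])
s=r.snapshot("side"); a=s["pixels"][130:220,310:430,::-1]
w=r.snapshot("wrist")["pixels"][:,:,::-1]
cv2.imwrite("pics/c2.png",np.hstack([cv2.resize(a,(400,300),interpolation=2),cv2.resize(w[100:340,160:480],(400,300))]))
E
```

```text
0.017 [-0.54888397 -0.04603882  0.52700023] [-0.00453897 -0.09019881  0.00503702]
```

View pics/c2.png

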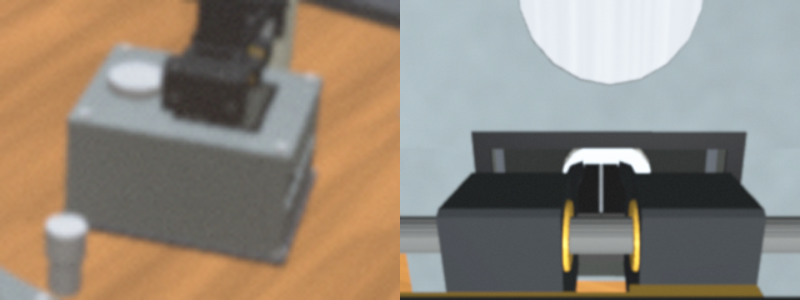

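The fingers stand on the disc inside the window, clear of its edges. I'll press on until the stop.

>>> {"op": "step_arm", "data": {
  "steps": [
    [0, 0, 0.2, 0, 0, 0, 1],
    [0, 0, 0.2, 0, 0, 0, 1],
    [0, 0, 0, 0, 0, 0, 1]
  ]
}}

```text
clock: 4.3
tool_pos: [0.5317, -0.1806, 0.0844]
eef_rot: [0.989, 0.147, 0.0, 0.0]
contact_force: [-3.2, 1.0, 17.9]
opening: 0.009
finger_force: 9.2
```

That is the stop: 18 N, with the tip about 37 mm below the plate, and the tilt accounts for the other 2 mm. I'll add one small push, then retract.

>>> {"op": "step_arm", "data": {
  "steps": [
    [0, 0, 0.1, 0, 0, 0, 1],
    [0, 0, 0, 0, 0, 0, 1]
  ]
}}

```text
clock: 4.55
tool_pos: [0.5317, -0.1806, 0.0842]
eef_rot: [0.989, 0.147, 0.0, 0.0]
contact_force: [-5.1, 2.1, 26.1]
opening: 0.005
finger_force: 12.7
```

>>> {"op": "step_arm", "data": {
  "steps": [
    [0, 0, -2, 0, 0, 0, 1],
    [0, 0, -4, 0, 0, 0, 1],
    [0, 0, -6, 0, 0, 0, 1],
    [0, 0, -5, 0, 0, 0, 1],
    [0, 0, 0, 0, 0, 0, 1],
    [0, 0, 0, 0, 0, 0, 1]
  ]
}}

```text
clock: 5.3
tool_pos: [0.5309, -0.1805, 0.2508]
eef_rot: [0.989, 0.147, -0.001, -0.0]
contact_force: [0.3, -1.1, -0.3]
opening: 0.009
finger_force: 0.0
```

```bash
python3 - <<'E'
from h import *
from plant import r
st=r.get_state(); s=r.snapshot("wrist")
cv2.imwrite("pics/w3.png",s["pixels"][60:240,230:410,::-1].repeat(3,0).repeat(3,1))
def disc(s):
    g=s["pixels"].min(2)[140:232,272:370]; m=(g>200).astype(np.uint8)
    k=max(cv2.findContours(m,0,1)[0],key=cv2.contourArea); x,y,w,h=cv2.boundingRect(k);return x+272,y+140,w,h
for n,q in(("before",dict(np.load("w1.npz"))),("now",s)):
    T=np.array(q["cam_to_world"]); x,y,w,h=disc(q); print(n,(x,y,w,h),"disc depth m",q["fx"]*.042/w, "cam z",T[2,3])
# depth-based height: camera tilt
print(st["clock"],st["tool_pos"]); print(todelta(st,(.557,.211,.255),-8.1))
E
```

```text
before (302, 162, 38, 44) disc depth m 0.3052101400972074 cam z 0.3845698510816753
now (306, 165, 35, 35) disc depth m 0.33137100924839663 cam z 0.3797081506481422
5.3 [ 0.53087215 -0.18049207  0.25081229]
(array([ 13.91, -36.69,  -0.42]), 'turn z', np.float64(25.0))
```

View pics/w3.png

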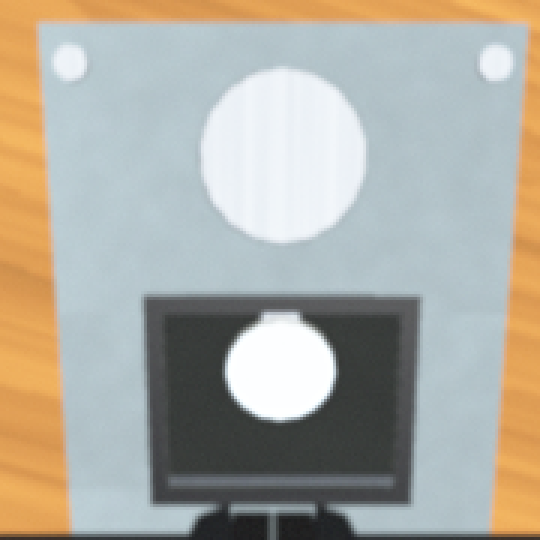

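The disc is still down: its depth grew by about 26 mm although the camera is lower. Next is the lowering unit.

>>> {"op": "step_arm", "data": {
  "steps": [
    [2, -5.2, 0, 0, 0, 0, 1],
    [2, -5.2, 0, 0, 0, 0, 1],
    [2, -5.3, 0, 0, 0, 0, 1],
    [2, -5.2, 0, 0, 0, 0, 1],
    [2, -5.3, 0, 0, 0, 0, 1],
    [2, -5.2, 0, 0, 0, 0, 1],
    [1.9, -5.3, 0, 0, 0, 0, 1]
  ]
}}

```text
clock: 6.22
tool_pos: [0.5569, 0.2122, 0.2495]
eef_rot: [0.989, 0.147, -0.002, 0.001]
contact_force: [0.7, -0.3, -0.2]
opening: 0.006
finger_force: 0.0
```

>>> {"op": "step_arm", "data": {
  "steps": [
    [0, 0, 0, 0, 0, 8.5, 1],
    [0, 0, 0, 0, 0, 8.5, 1],
    [0, 0, 0, 0, 0, 8, 1],
    [0, 0, 0, 0, 0, 0, 1],
    [0, 0, 0, 0, 0, 0, 1]
  ]
}}

```text
clock: 6.85
tool_pos: [0.5573, 0.2108, 0.2506]
eef_rot: [0.998, -0.069, -0.001, 0.001]
contact_force: [0.5, 0.2, -0.9]
opening: 0.005
finger_force: 0.0
```

```bash
python3 - <<'E'
from h import *
from plant import r
st=r.get_state(); s=r.snapshot("wrist"); cv2.imwrite("pics/w4.png",s["pixels"][:,:,::-1])
T=np.array(s["cam_to_world"]); p=np.linalg.inv(T)@[.557,.211,.104,1]; print(s["fx"]*p[0]/p[2]+s["cx"],s["fy"]*p[1]/p[2]+s["cy"])
print(st["clock"],st["tool_pos"],todelta(st,(.557,.211,.255),-8.1))
E
```

```text
321.29987365697826 191.29911011352843
6.85 [0.55733348 0.21084593 0.25060351] (array([-0.04, -0.01, -0.44]), 'turn z', np.float64(0.2))
```

View pics/w4.png

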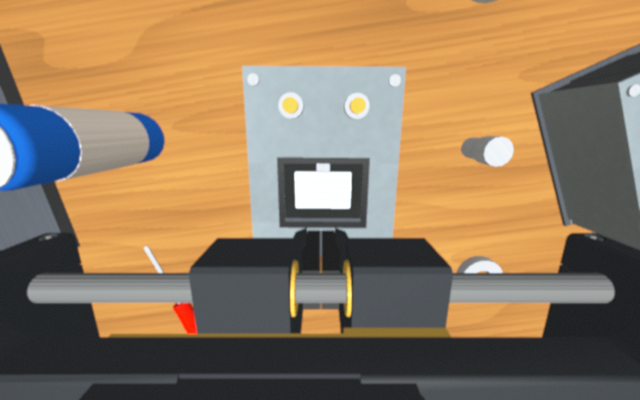

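The window spans (278–369, 158–228) with the paddle centred, within 2 px of prediction. Descending.

>>> {"op": "step_arm", "data": {
  "steps": [
    [0, 0, 4, 0, 0, 0, 1],
    [0, 0, 4, 0, 0, 0, 1],
    [0, 0, 3, 0, 0, 0, 1],
    [0, 0, 1.5, 0, 0, 0, 1],
    [0, 0, 1, 0, 0, 0, 1],
    [0, 0, 0, 0, 0, 0, 1]
  ]
}}

```text
clock: 7.65
tool_pos: [0.558, 0.2111, 0.1167]
eef_rot: [0.998, -0.07, 0.0, -0.0]
contact_force: [0.2, -0.2, -0.2]
opening: 0.004
finger_force: 0.0
```

>>> {"op": "step_arm", "data": {
  "steps": [
    [0, 0, 0.5, 0, 0, 0, 1],
    [0, 0, 0.5, 0, 0, 0, 1],
    [0, 0, 0.5, 0, 0, 0, 1],
    [0, 0, 0.5, 0, 0, 0, 1],
    [0, 0, 0.4, 0, 0, 0, 1],
    [0, 0, 0.2, 0, 0, 0, 1],
    [0, 0, 0, 0, 0, 0, 1],
    [0, 0, 0, 0, 0, 0, 1]
  ]
}}

```text
clock: 8.65
tool_pos: [0.5591, 0.2112, 0.0912]
eef_rot: [0.998, -0.07, 0.001, -0.0]
contact_force: [0.5, -1.2, 5.9]
opening: 0.009
finger_force: 2.9
```

>>> {"op": "step_arm", "data": {
  "steps": [
    [0, 0, 0.3, 0, 0, 0, 1],
    [0, 0, 0.2, 0, 0, 0, 1],
    [0, 0, 0.2, 0, 0, 0, 1],
    [0, 0, 0, 0, 0, 0, 1],
    [0, 0, 0, 0, 0, 0, 1]
  ]
}}

```text
clock: 9.28
tool_pos: [0.5602, 0.2111, 0.0851]
eef_rot: [0.998, -0.071, 0.002, -0.001]
contact_force: [1.5, -0.7, 10.6]
opening: 0.006
finger_force: 4.9
```

>>> {"op": "step_arm", "data": {
  "steps": [
    [0, 0, 0.1, 0, 0, 0, 1],
    [0, 0, 0.1, 0, 0, 0, 1],
    [0, 0, 0, 0, 0, 0, 1],
    [0, 0, 0, 0, 0, 0, 1]
  ]
}}

```text
clock: 9.78
tool_pos: [0.5603, 0.211, 0.0846]
eef_rot: [0.998, -0.071, 0.003, -0.001]
contact_force: [-1.7, -2.0, 21.6]
opening: 0.002
finger_force: 10.6
```

The paddle is on its stop: 21.6 N, and 2 mm of command moved it only 0.5 mm. One last look before handing in.

```bash
python3 - <<'E'
from h import *
from plant import r
a=r.snapshot("top")["pixels"];b=r.snapshot("side")["pixels"]
cv2.imwrite("pics/f.png",np.vstack([cv2.resize(a[100:290,160:480],(500,297)),cv2.resize(b[100:380,150:500],(371,297))[:,:371] if 0 else cv2.resize(b[100:380,150:500],(500,297))])[:,:,::-1])
print(r.get_state()["contact_force"])
E
```

```text
[-1.71601899 -1.43812022 21.96103037]
```

View pics/f.png

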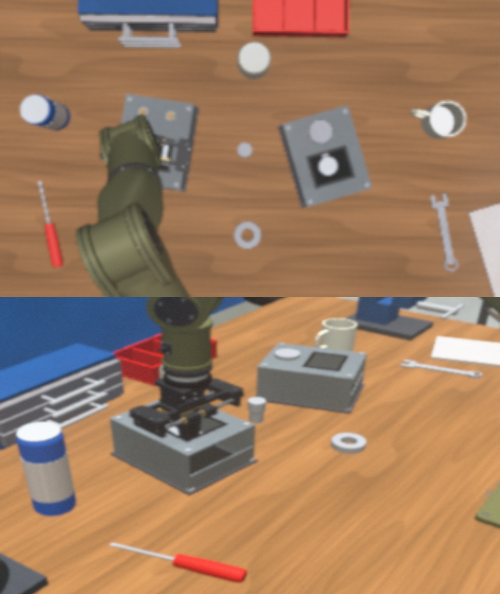

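The lock disc is down (no longer visible from the side), the fingers hold the paddle inside its window, and every loose item is where it was.

```bash
python3 -c "
from plant import r
print(r.finish_job())"
```

```text
the job is handed in; nothing more can be done
None
```

The lock-release lever is fully down and stayed there, the fingers are holding the lowering paddle on its stop at about 22 N, and the job is handed in (about 10 s used); I saw no sign of touching either guard, and the loose things are where they were.

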